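# Push the cap tray home into its dock

### The arm

A 6-joint arm with a two-finger parallel gripper is mounted at the origin on a cart in front of the work surface, level with it; the furniture and walls round the work are solid. World frame = base frame: x ahead of the robot, y to its left, z up, the work surface at z = 0. Lengths are in m, angles in rad, forces in N, time in s.
With the tool pointing down it reaches from about 0.3 to 0.875 m from the base axis. Payload 4.2 kg.
Tool frame: the origin (TCP) lies on the front face of the gripper's body, between the roots of the fingers; the fingertips stand ahead of it and the grasp point (between the pads) lies 54 mm ahead of it (r.tips_ahead is the z of the fingertips in the tool frame, in m); z points along the fingers, y is the line along which they close (so a half turn about z gives the same grasp; the last joint's range is limited). The gripper opens to 85 mm and grips with 20 to 120 N. Pads are 22 mm wide; open, the fingers measure 114 mm over their backs; the gripper's body (76 mm by 85 mm) begins 54 mm behind the grasp point. The pads swing forward as they close: fully open they stand 13 mm farther back than shut.
Start: joints at [-1.342, 0.32, 1.565, -0, 1.257, -0.02], TCP at [0.142, -0.557, 0.304] pointing down, gripper open.
Joint ranges: [-3.11, 3.11], [-0.84, 2.01], [0.21, 2.61], [-1.34, 4.49], [0.05, 2.63], [-2.56, 2.56]. Speed limits (rad/s): [2.57, 2.57, 3.14, 3.14, 3.14, 3.14].

### API

Orientations are given as [roll, pitch, yaw] about the fixed x, y, z axes, in that order (R = Rz(yaw) Ry(pitch) Rx(roll)).
In Python, from rig import readout, camera, job, nets, r gives the robot as it stands. The module is installed in compiled form; this text tells all that it offers.
- The arm moves only by the tool carry_out, never from a script. Its argument "rows" is a list of rows, each a list of 3 entries, a list of its own where there are three numbers: the shift along the tool's x, y, z as a fraction of full scale, then the turn, a rotation vector about the tool's x, y, z as a fraction of full scale, then the opening, from 0 (shut) to 1 (fully open). A call has 1 to 10 rows; each row shifts and turns the commanded pose from where the row before left it, along the tool's axes as they then stand; what a row does not reach is not made up. Full scale, the value 1, is 0.5 m for a shift and 8 degrees for a turn. A row lasts 1/8 s, in which the tool goes at most 62.5 mm and 10.7 degrees, less where a joint would pass 70% of its speed; a pose out of reach is approached as far as the arm can. A call with a number of a shift or a turn outside -1 to 1 is refused whole. A call with a gripper value outside its range is refused whole. The fingers move at their own pace and stop on an object; the grip force is fixed at half the most. Time passes only in rows, so rows that do not move let the fingers close. It gives the time, the measured TCP pose, the force, the opening and the grip force at its end, in the units of the state.
- readout.get_state(): the state, without advancing time (a new reading comes with each control period).
- camera(name): name is "scene" or "top" or "wrist"; returns a dict with "img" (400x640x3 uint8, red, green, blue), "intrinsics" (3x3 intrinsics, pixels), "R" (3x3) and "t" (3): a world point X has camera coordinates R X + t; the wrist camera has in their place "mount" (4x4, takes a point from camera to tool coordinates, whose origin is the TCP and whose axes are the flange's). Camera axes: x right, y down, z forward; pixel columns grow to the right and rows downward; lengths in m; the calibration is good to about 2 mm. A picture is of the moment at which its call begins: read the wrist's pose just before it. There is no depth.
- job.close_job(): hands the job in; it is judged then, once.
Trained networks look in a picture, given as the dict that the camera call returned (one of the last four; its "shot" number tells which), for a name from the list of things; names that differ only in an ending like _2 or _b are one class to them, and where a whole thing is asked for, a point or a joint stands for the part that bears it (a point fixed in the world has none). Each returns a list of dicts, best first, with "confidence" (0 to 1); they miss things now and then, are a little off and sometimes report something else, mostly with a low value. They report only what shows in the picture. A call takes as long as a camera call. They do not tell look-alikes from the thing itself.
- nets.find_in(picture, target): "centre" ([x, y, z] in m, in world coordinates, good to about 4 mm: the middle of the surface that is visible of it).
- nets.outline_of(picture, target): "region" (400x640 bool, what is visible of it).
The state is a dict: "time": time; "joint_pos": joint angles; "qd": joint speeds; "joint_efforts": joint torques, N m; "tool_pos": TCP position; "ee_rot": TCP orientation; "force": force on the tool from outside, world axes, zero at the start; "torque": the same for the moment, N m; "grip_width": finger opening in m; "gripper_force": force on a finger pad.
Only numpy, scipy, OpenCV 4.12 (cv2) and the standard library are available. Lean on these libraries where they do the work, as an engineer would, in place of code of your own. Each camera call takes 0.05 s, during which the arm holds its last target. There are 200 camera calls.

### The job

Dock the parts tray with the screw caps in it: nudge it into line with the open end of the low rail dock, then push it straight in along the bench until it is fully home and the sprung catch snaps out behind its rim and keeps it there. Only push it with the fingers: the tray is never picked up or tipped, all caps stay in it, and the other things on the bench stay where they are.

Things in the scene. Friction and masses are not known exactly. Their poses are not given: they have to be found in the camera images.
- parts_tray: Blue open parts tray, loose, about 0.2 kg with its six caps; slides with 1 to 2 N. Rim 124 mm (its x) by 180 mm (its y), rim top 31 mm high; walls 4 to 5 mm inside the rim, so an upright finger meets the rim first. Origin: centre of its underside. Starts left of the dock's mouth, long axis roughly along the dock's y but off to one side and skewed by up to 0.5 rad.
- dock: Tray dock, fixed: a U of rails 36 mm high, lane 129 mm wide. Origin: on the bench under the centre of a docked tray. y points along the lane out of the open mouth (to the robot's left), so the tray goes in along -y; x points across, away from the robot. Spans x -100..100, y -118..148 mm. A docked tray's origin is within 2 mm of this origin, its long axis along y.
- dock_mouth (a point): Middle of the dock's mouth on the bench, at dock y = +148 mm. Black lead-ins flare here to 169 mm wide and narrow to the 129 mm lane at y = +116 mm; they guide a tray that is up to about 15 mm off line.
- dock_stop (a point): Middle of the closed end on the bench, in the plane of the two fixed stop pads (dock y = -94 mm). The tray's front rim stops dead here, about 4 mm past its docked place; the push then rises sharply, up to there it needs less than 10 N.
- catch (a joint): Steel spring catch hinged on the dock's near (-x) rail. 0 = shut, tooth 10 mm into the lane. The incoming rim pushes it aside by itself (about 0.2 rad, 2 to 4 N) and it springs back to 0 behind the rear rim when the tray is pushed a millimetre or more past its docked place. Let go sooner, the tray is not held and the catch stays pressed aside.
- catch_tooth (a point): Tip of the catch's tooth, 22 mm above the bench (the catch spans 9 to 36 mm). Shut, it lies at dock x = -54, y = +91 mm, behind the near corner of a docked tray's rear rim. Fingers on the rear rim between dock x = -45 and +60 mm clear it.
- bumper (a joint): Rubber-faced sprung bumper at the closed end, 1 to 3 N. 0 = free (its face at dock y = -84 mm), about 0.005 m with the tray docked and held by the catch, 0.010 m with the tray hard against the stop pads.
- cap_1: A loose red screw cap, 38 mm across and 34 mm high with its nozzle up, lying in the tray. Origin: centre of its underside, 3 mm above the bench.
- cap_2: A loose red screw cap, 38 mm across and 34 mm high with its nozzle up, lying in the tray. Origin: centre of its underside, 3 mm above the bench.
- cap_3: A loose red screw cap, 38 mm across and 34 mm high with its nozzle up, lying in the tray. Origin: centre of its underside, 3 mm above the bench.
- cap_4: A loose white screw cap, 38 mm across and 34 mm high with its nozzle up, lying in the tray. Origin: centre of its underside, 3 mm above the bench.
- cap_5: A loose white screw cap, 38 mm across and 34 mm high with its nozzle up, lying in the tray. Origin: centre of its underside, 3 mm above the bench.
- cap_6: A loose red screw cap, 38 mm across and 34 mm high with its nozzle up, lying in the tray. Origin: centre of its underside, 3 mm above the bench.
- timer: Bench timer, 62 x 62 x 22 mm, a bystander at the right, beside the dock's closed end. Origin: centre of its underside.
- pen: Pen, 144 mm long (along its y), lying along the back edge, a bystander. Origin: its middle, underside.
- plug_gauge: Steel plug gauge lying flat, 91 mm long (its y), 13 mm thick, a bystander behind the dock. Origin: its middle, underside.
- loupe: Black loupe standing, 39 mm across, 37 mm high, a bystander behind the dock's mouth. Origin: centre of its underside.
Things that resemble listed ones, but are neither listed nor needed, are in the scene too. What is shaped like the cap_5 but orange is not meant.

How it is judged:
By the outcome, as a careful person would: the job done as asked, in the order asked, and still so for the second after the job is handed in, with the robot touching nothing.
It also fails if it takes over 72 s, if anything falls off the work surface, if the arm or the gripper's body presses on something with over 40 N, if the wrist force passes 120 N, or if a joint passes its speed limit or range.

## Working session

There is one attempt and no reset: what is moved stays moved. The work goes in short steps, Python scripts to look and compute and a tool call to move; the robot and the scene stay as the last step left them, time stands still between calls to the robot, and variables do not carry over. Pictures are saved under pics/ and viewed, at most 10 in all, crops included, and the job is handed in when it is done.

Besides the shell and the picture viewer there is one more tool, called after ">>>" by a JSON object that holds its "method" and its "body". carry_out: Moves the arm, as the interface text tells. Shift numbers are shares of 0.5 m and turn numbers shares of 8 degrees, none past 1 either way. Its arguments: {"type":"object","properties":{"rows":{"type":"array","items":{"type":"array"}}},"required":["rows"]}

```bash
mkdir -p pics; ls; python3 - <<'E'
from rig import readout,camera,job,nets,r
import cv2,numpy as np
s=readout.get_state();print({k:np.round(v,3).tolist() for k,v in s.items()},r.tips_ahead)
ims=[]
for n in("top","scene"):
    c=camera(n);cv2.imwrite(f'pics/{n}0.png',c["img"][...,::-1])
    print(n,np.round(c["intrinsics"],1).tolist(),np.round(c["R"],3).tolist(),np.round(c["t"],3).tolist())
    for t in("parts_tray","dock","catch","timer","loupe","cap_1","cap_4","plug_gauge","pen","dock_mouth","dock_stop","catch_tooth"):
        print(t,[(np.round(d["centre"],3).tolist(),round(d["confidence"],2)) for d in nets.find_in(c,t)][:7])
E
```

```text
pics
{'time': 0.0, 'joint_pos': [-1.342, 0.32, 1.566, 0.0, 1.257, -0.02], 'qd': [0.003, 0.0, -0.001, 0.002, 0.001, 0.0], 'joint_efforts': [0.002, -41.552, -23.416, -0.0, 0.008, 0.0], 'tool_pos': [0.142, -0.557, 0.303], 'ee_rot': [-3.14, -0.0, 0.249], 'force': [-0.018, 0.13, -0.33], 'torque': [0.049, -0.008, -0.017], 'gripper_force': 0.0, 'grip_width': 0.085} 0.0726
top [[441.9, 0.0, 319.5], [0.0, 441.9, 206.6], [0.0, 0.0, 1.0]] [[0.004, -1.0, 0.006], [-0.994, -0.005, -0.111], [0.111, -0.006, -0.994]] [0.02, 0.601, 1.026]
parts_tray [([0.523, 0.26, 0.001], 0.98)]
dock [([0.551, -0.114, 0.022], 0.71)]
catch [([0.474, -0.006, 0.034], 0.52), ([0.734, 0.258, -0.001], 0.27)]
timer [([0.509, -0.295, 0.022], 0.82), ([0.548, 0.278, 0.02], 0.65)]
loupe [([0.561, -0.185, 0.036], 0.68), ([0.716, 0.126, 0.033], 0.45)]
cap_1 [([0.493, 0.317, 0.026], 0.76), ([0.499, 0.276, 0.022], 0.69), ([0.549, 0.319, 0.018], 0.65), ([0.508, 0.211, 0.013], 0.57), ([0.552, 0.219, 0.018], 0.53), ([0.664, 0.287, 0.019], 0.53), ([0.549, 0.28, 0.02], 0.52)]
cap_4 [([0.493, 0.317, 0.026], 0.76), ([0.499, 0.276, 0.022],
[... 840 characters left out ...]
.019], 0.44)]
cap_1 [([0.554, 0.224, 0.016], 0.82), ([0.506, 0.216, 0.022], 0.79), ([0.662, 0.291, 0.019], 0.77), ([0.496, 0.278, 0.014], 0.72), ([0.49, 0.321, 0.017], 0.72), ([0.549, 0.28, 0.021], 0.57), ([0.546, 0.324, 0.017], 0.52)]
cap_4 [([0.554, 0.224, 0.016], 0.82), ([0.506, 0.216, 0.022], 0.79), ([0.662, 0.291, 0.019], 0.77), ([0.496, 0.278, 0.014], 0.72), ([0.49, 0.321, 0.017], 0.72), ([0.549, 0.28, 0.021], 0.57), ([0.546, 0.324, 0.017], 0.52)]
plug_gauge []
pen [([0.734, 0.268, 0.001], 0.51), ([0.722, -0.006, 0.008], 0.43)]
dock_mouth [([0.508, -0.103, 0.027], 0.57)]
dock_stop [([0.512, -0.1, 0.023], 0.57), ([0.545, 0.323, 0.018], 0.45)]
catch_tooth [([0.476, -0.012, 0.034], 0.81)]
```

View pics/top0.png

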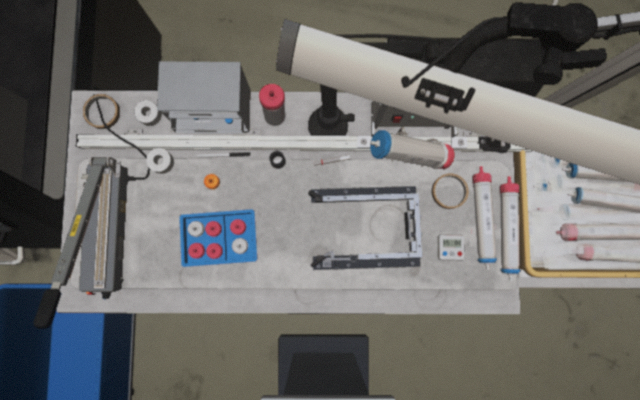

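View pics/scene0.png

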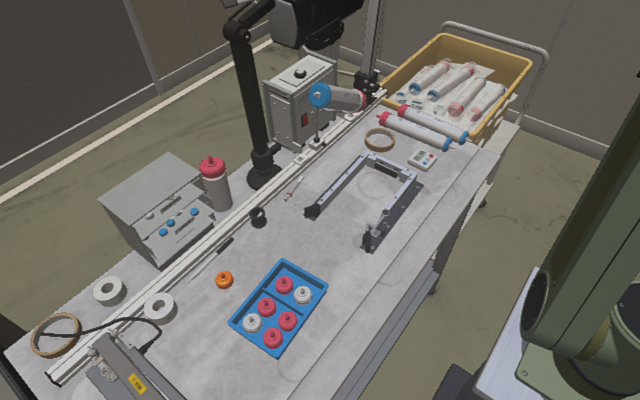

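The top view shows the blue tray at cols 180-257, rows 210-265, with 4 red and 2 white caps. The dock is at cols 312-421 with its mouth on the left and the catch near (318,262). The loupe is at (277,159). Possible mix-ups: the orange cap at (212,181) is a decoy, and the rings and the red bottle at (271,97) are also not wanted. The only blue tray is the one at (218,238).

```bash
cat > h.py <<'E'
from rig import readout,camera,job,nets,r
import cv2,numpy as np
from scipy.spatial.transform import Rotation as Ro
def unproj(c,uv,z):
    d=np.linalg.solve(c["intrinsics"],np.vstack([np.atleast_2d(uv).T,np.ones(len(np.atleast_2d(uv)))]))
    d=(c["R"].T@d).T;o=-c["R"].T@c["t"]
    return o+d*((z-o[2])/d[:,2])[:,None]
def wristcam():
    s=readout.get_state();c=camera("wrist");T=np.eye(4)
    T[:3,:3]=Ro.from_euler("xyz",s["ee_rot"]).as_matrix();T[:3,3]=s["tool_pos"]
    M=np.linalg.inv(T@c["mount"]);c2=dict(c,R=M[:3,:3],t=M[:3,3]);return c,c2
def rect(c,mask,z):
    cs=max(cv2.findContours(mask.astype(np.uint8),cv2.RETR_EXTERNAL,cv2.CHAIN_APPROX_NONE)[0],key=cv2.contourArea)
    P=unproj(c,cs[:,0].astype(float),z)[:,:2]
    (cx,cy),(w,h),a=cv2.minAreaRect((P*1000).astype(np.float32))
    if w>h:w,h,a=h,w,a-90   # a: yaw of short axis(x)
    a=(a+90)%180-90
    return round(cx,1),round(cy,1),round(w,1),round(h,1),round(a,2)
def blue(c):
    hsv=cv2.cvtColor(c["img"],cv2.COLOR_RGB2HSV)
    return cv2.inRange(hsv,(98,120,60),(118,255,255))
def tray(c,cc=None):
    cc=cc or c;o=nets.outline_of(c,"parts_tray")
    m=cv2.dilate(o[0]["region"].astype(np.uint8),np.ones((7,7)))if o else np.zeros((400,640),np.uint8)
    return rect(cc,blue(c)*(m>0),.031) if o else None, (rect(cc,o[0]["region"],.031) if o else None)
E
python3 - <<'E'
from h import *
c=camera("top");print(tray(c))
c2=camera("scene");print(tray(c2))
for d in nets.outline_of(c,"dock")[:2]:
    print("dock",d["confidence"],rect(c,d["region"],.036))
im=c["img"][...,::-1]
crop=cv2.resize(im[170:285,165:435],None,fx=2.9,fy=2.9,interpolation=cv2.INTER_CUBIC);cv2.imwrite("pics/crop.png",crop)
E
```

```text
((526.4, 264.6, 121.8, 177.3, 4.58), (526.7, 264.5, 124.9, 179.8, 4.28))
(None, None)
```

View pics/crop.png

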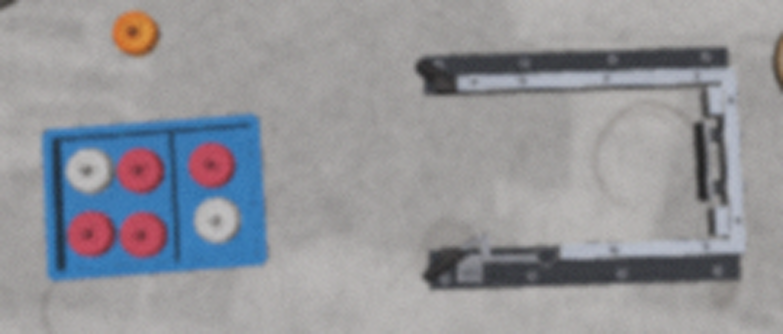

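The crop confirms the choice: one blue tray with the six right caps, skewed about 4°, and the orange cap outside it. The dock itself is skewed about 2° the same way. Next I'll get a closer wrist view of the mouth and tray.

```bash
cat >> h.py <<'E'
def rows(target,yawdeg,n,op,show=True):
    s=readout.get_state();R=Ro.from_euler("xyz",s["ee_rot"]);y0=np.degrees(s["ee_rot"][2])
    d=(np.array(target)-s["tool_pos"])/n;dy=(yawdeg-y0)/n;out=[]
    for k in range(n):
        Rk=Ro.from_euler("xyz",[np.pi,0,np.radians(y0+k*dy)])
        out.append([np.round(Rk.inv().apply(d)/.5,3).tolist(),[0,0,round(-dy/8,3)],op])
    print(s["tool_pos"],y0);print(str(out).replace(" ",""))
E
python3 - <<'E'
from h import *
c=camera("top")
L=lambda u,v:[165+u/2.9,170+v/2.9]
pts=np.array([L(728,48),L(740,280),L(430,288),L(418,60),L(734,164),L(424,174),L(745,164)])
print(np.round(unproj(c,pts,.036),4))
rows([.48,.06,.42],92,14,.6)
E
```

```text
[[ 0.6505 -0.2098  0.036 ]
 [ 0.4597 -0.2157  0.036 ]
 [ 0.4523  0.0364  0.036 ]
 [ 0.6392  0.0474  0.036 ]
 [ 0.5542 -0.2128  0.036 ]
 [ 0.5448  0.0419  0.036 ]
 [ 0.5542 -0.2219  0.036 ]]
[ 0.14158939 -0.55729926  0.30391819] 14.255559117703195
[[[0.069,-0.074,-0.017],[0,0,np.float64(-0.694)],0.6],[[0.075,-0.067,-0.017],[0,0,np.float64(-0.694)],0.6],[[0.081,-0.059,-0.017],[0,0,np.float64(-0.694)],0.6],[[0.087,-0.051,-0.017],[0,0,np.float64(-0.694)],0.6],[[0.091,-0.042,-0.017],[0,0,np.float64(-0.694)],0.6],[[0.095,-0.033,-0.017],[0,0,np.float64(-0.694)],0.6],[[0.098,-0.024,-0.017],[0,0,np.float64(-0.694)],0.6],[[0.1,-0.014,-0.017],[0,0,np.float64(-0.694)],0.6],[[0.1,-0.005,-0.017],[0,0,np.float64(-0.694)],0.6],[[0.1,0.005,-0.017],[0,0,np.float64(-0.694)],0.6],[[0.099,0.015,-0.017],[0,0,np.float64(-0.694)],0.6],[[0.098,0.024,-0.017],[0,0,np.float64(-0.694)],0.6],[[0.095,0.034,-0.017],[0,0,np.float64(-0.694)],0.6],[[0.091,0.043,-0.017],[0,0,np.float64(-0.694)],0.6]]
```

>>> {"method": "carry_out", "body": {"rows": [[[0.069,-0.074,-0.017],[0,0,-0.694],0.6],[[0.075,-0.067,-0.017],[0,0,-0.694],0.6],[[0.081,-0.059,-0.017],[0,0,-0.694],0.6],[[0.087,-0.051,-0.017],[0,0,-0.694],0.6],[[0.091,-0.042,-0.017],[0,0,-0.694],0.6],[[0.095,-0.033,-0.017],[0,0,-0.694],0.6],[[0.098,-0.024,-0.017],[0,0,-0.694],0.6],[[0.1,-0.014,-0.017],[0,0,-0.694],0.6],[[0.1,-0.005,-0.017],[0,0,-0.694],0.6],[[0.1,0.005,-0.017],[0,0,-0.694],0.6]]}}

```text
time: 2.85
tool_pos: [0.3833, -0.1145, 0.3895]
ee_rot: [3.14, 0.0, 1.221]
force: [-0.5, 0.3, -0.6]
grip_width: 0.0512
gripper_force: 0.0
```

>>> {"method": "carry_out", "body": {"rows": [[[0.099,0.015,-0.017],[0,0,-0.694],0.6],[[0.098,0.024,-0.017],[0,0,-0.694],0.6],[[0.095,0.034,-0.017],[0,0,-0.694],0.6],[[0.091,0.043,-0.017],[0,0,-0.694],0.6],[[0,0,0],[0,0,0],0.6],[[0,0,0],[0,0,0],0.6]]}}

```text
time: 3.6
tool_pos: [0.4792, 0.0601, 0.4226]
ee_rot: [-3.141, 0.001, 1.605]
force: [-0.1, -1.0, 0.0]
grip_width: 0.0514
gripper_force: 0.0
```

```bash
python3 - <<'E'
from h import *
s=readout.get_state();print(s["time"],s["tool_pos"],s["ee_rot"],s["grip_width"])
c,cc=wristcam();print(np.round(c["mount"],3).tolist())
cv2.imwrite("pics/w1.png",c["img"][...,::-1]);np.savez("w1.npz",**{k:cc[k] for k in("img","R","t","intrinsics")})
print(tray(c,cc))
for t in("catch","dock","loupe"):print(t,[(np.round(d["centre"],3),d["confidence"]) for d in nets.find_in(c,t)])
E
```

```text
3.6 [0.47924112 0.06011087 0.42259431] [-3.14059823e+00  7.53149908e-04  1.60517982e+00] 0.05135323311413215
[[0.001, -0.953, -0.302, 0.078], [1.0, 0.0, 0.001, 0.0], [-0.0, -0.302, 0.953, -0.071], [0.0, 0.0, 0.0, 1.0]]
((530.5, 223.3, 95.6, 123.8, -85.42), (530.6, 222.6, 96.2, 125.9, -85.73))
catch [(array([ 0.475, -0.005,  0.032]), 0.9)]
dock [(array([ 0.5  , -0.081,  0.027]), 0.96)]
loupe [(array([0.712, 0.129, 0.034]), 0.77), (array([0.493, 0.265, 0.017]), 0.55)]
```

View pics/w1.png

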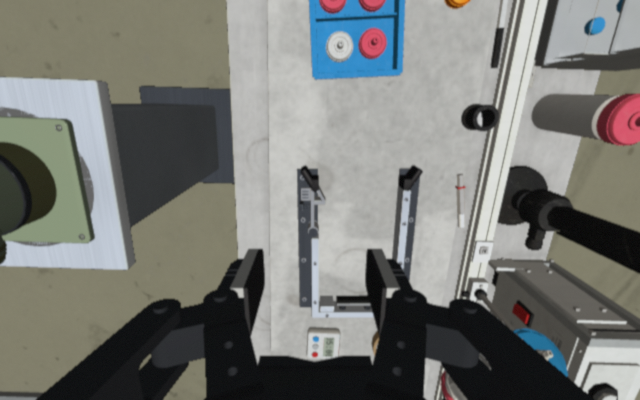

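Right is +x and up is +y here. The dock mouth is at row ~168, cols 299-419, the tray front edge is at row ~78, cols 314-404, and the catch is at (312,200). I'll zoom in to read the rails.

```bash
python3 - <<'E'
import cv2
im=cv2.imread("pics/w1.png")[155:325,285:435]
cv2.imwrite("pics/w1c.png",cv2.resize(im,None,fx=3.5,fy=3.5,interpolation=cv2.INTER_CUBIC))
E
```

```text
(no output)
```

View pics/w1c.png

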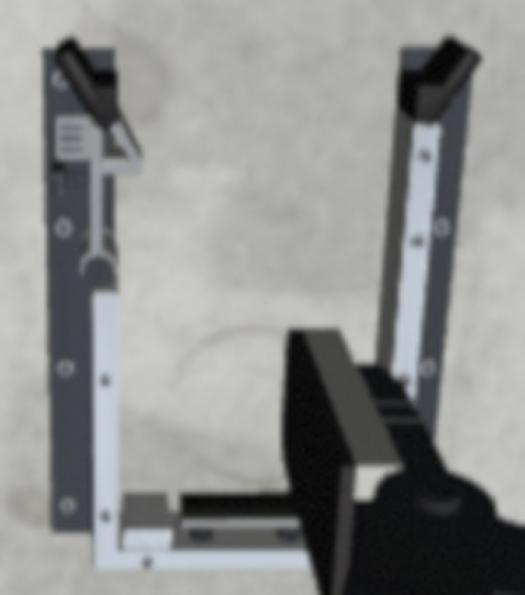

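```bash
python3 - <<'E'
from h import *
c=np.load("w1.npz")
f=lambda p,z:unproj(c,np.array(p)/3.5+[285,155],z)[:,:2]*1000
for n,p,z in(("near in",[(116,295),(118,545)],.036),("far in",[(415,125),(395,375)],.036),("tooth",[(140,165),(140,172)],.036),("near base",[(43,48),(52,530)],.004),("far base",[(473,60),(434,430)],.004),("stop face",[(122,548),(300,550)],.036)):
    P=f(p,z);d=P[1]-P[0];print(n,np.round(P,1).tolist(),np.degrees(np.arctan2(d[0],-d[1])))
cc={k:c[k] for k in c.files};m=blue(cc);m[:,:300]=0;m[:,415:]=0;m[90:]=0
q=f([(0,0)],0)
# tray front edge & sides in w1
g=lambda p:unproj(c,np.array(p,float),.031)[:,:2]*1000
fr=[(u,np.nonzero(m[:,u])[0].max()+.5) for u in(322,340,360,380,396)]
sd=[(np.nonzero(m[v])[0].min()-.5,v) for v in(20,40,60)];sr=[(np.nonzero(m[v])[0].max()+.5,v) for v in(20,40,60)]
for p in(fr,sd,sr):print(np.round(g(p),1).tolist())
E
```

```text
near in [[489.8, -70.2], [496.1, -206.1]] 2.6249263133954392
far in [[617.6, 15.6], [623.1, -106.8]] 2.563980681303999
tooth [[498.1, -7.0], [498.2, -10.3]] 2.588294242524975
near base [[452.5, 37.5], [462.0, -222.0]] 2.092473136071763
far base [[650.4, 38.9], [657.0, -154.7]] 1.9780821537852902
stop face [[498.1, -207.8], [587.1, -205.9]] 91.26961663885226
[[486.0, 171.7], [510.9, 173.8], [538.6, 176.1], [566.3, 178.4], [588.3, 180.4]]
[[466.4, 243.1], [468.5, 219.3], [470.6, 194.7]]
[[590.6, 247.4], [592.1, 223.6], [595.1, 199.1]]
```

Dock origin comes out near (0.556, -0.097) with yaw about 2.3°. Lane width measures 131 mm, which agrees with the text. The tray is about 15 mm toward the robot and 2.5° more skewed. I'll square it with a two-finger side push, with the tool yaw at the dock's yaw.

```bash
python3 - <<'E'
from h import *
print(r.tips_ahead, readout.get_state()["joint_pos"])
rows([.41,.262,.18],2.3,12,1)
E
```

```text
0.0726 [ 9.97413014e-02  1.17154135e-01  1.53582838e+00 -1.97596868e-04
  1.48855405e+00  6.69151187e-02]
[0.47917142 0.05946112 0.42299538] 91.88173107680086
[[[0.034,-0.01,0.04],[0,0,np.float64(0.933)],1],[[0.032,-0.015,0.04],[0,0,np.float64(0.933)],1],[[0.03,-0.019,0.04],[0,0,np.float64(0.933)],1],[[0.028,-0.023,0.04],[0,0,np.float64(0.933)],1],[[0.024,-0.026,0.04],[0,0,np.float64(0.933)],1],[[0.021,-0.029,0.04],[0,0,np.float64(0.933)],1],[[0.017,-0.031,0.04],[0,0,np.float64(0.933)],1],[[0.013,-0.033,0.04],[0,0,np.float64(0.933)],1],[[0.008,-0.035,0.04],[0,0,np.float64(0.933)],1],[[0.004,-0.035,0.04],[0,0,np.float64(0.933)],1],[[-0.001,-0.036,0.04],[0,0,np.float64(0.933)],1],[[-0.006,-0.035,0.04],[0,0,np.float64(0.933)],1]]
```

>>> {"method": "carry_out", "body": {"rows": [[[0.034,-0.01,0.04],[0,0,0.933],1],[[0.032,-0.015,0.04],[0,0,0.933],1],[[0.03,-0.019,0.04],[0,0,0.933],1],[[0.028,-0.023,0.04],[0,0,0.933],1],[[0.024,-0.026,0.04],[0,0,0.933],1],[[0.021,-0.029,0.04],[0,0,0.933],1],[[0.017,-0.031,0.04],[0,0,0.933],1],[[0.013,-0.033,0.04],[0,0,0.933],1],[[0.008,-0.035,0.04],[0,0,0.933],1],[[0.004,-0.035,0.04],[0,0,0.933],1]]}}

```text
time: 5.1
tool_pos: [0.422, 0.2285, 0.2225]
ee_rot: [3.142, -0.001, 0.297]
force: [-0.0, -0.4, -1.5]
grip_width: 0.0857
gripper_force: 0.0
```

>>> {"method": "carry_out", "body": {"rows": [[[-0.001,-0.036,0.04],[0,0,0.933],1],[[-0.006,-0.035,0.04],[0,0,0.933],1],[[0,0,0.04],[0,0,0],1],[[0,0,0.04],[0,0,0],1],[[0,0,0.04],[0,0,0],1],[[0,0,0.04],[0,0,0],1],[[0,0,0.02],[0,0,0],1],[[0,0,0],[0,0,0],1]]}}

```text
time: 6.1
tool_pos: [0.4102, 0.262, 0.0926]
ee_rot: [3.141, 0.001, 0.041]
force: [-0.3, 0.9, 0.1]
grip_width: 0.0851
gripper_force: 0.0
```

```bash
python3 - <<'E'
from h import *
s=readout.get_state();print(s["time"],s["tool_pos"],np.degrees(s["ee_rot"]),s["joint_pos"][5])
c,cc=wristcam();cv2.imwrite("pics/w2.png",c["img"][...,::-1])
t=camera("top");print(tray(t))
E
```

```text
6.1 [0.41023366 0.26195231 0.09260224] [1.79967188e+02 4.72288021e-02 2.37395281e+00] 2.074195240770352
((526.1, 264.5, 122.5, 177.3, 4.7), (526.6, 264.6, 125.5, 179.7, 4.72))
```

View pics/w2.png

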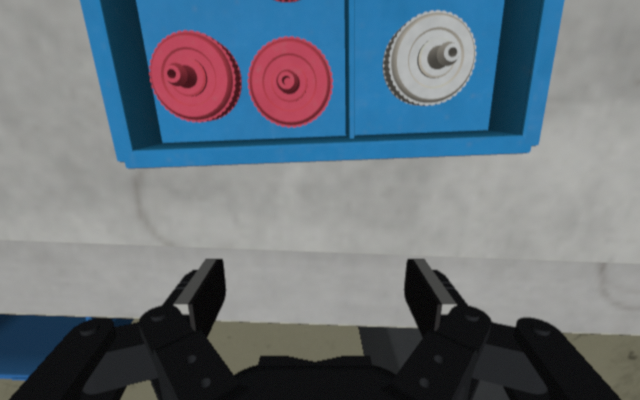

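The fingers straddle the near side, with pad edges at (223,262) and (405,262). The tray's near rim is at row ~158 (cols 125-535), and nothing is touching yet. I'll work out the tip height from the pixels.

```bash
python3 - <<'E'
from h import *
c,cc=wristcam();K=c["intrinsics"];M=c["mount"];print(K[0,0])
for p in((223,262),(405,262),(223,328),(205,330)):
    d=np.linalg.inv(K)@[*p,1];d=M[:3,:3]@d
    print(p,"tool pts at |y|=.0425:",np.round(M[:3,3]+d*(.0425/abs(d[1])),4))
d=unproj(cc,np.array([[125,165],[535,150],[330,158]],float),.031);print(d)
E
```

```text
309.64955099693316
(223, 262) tool pts at |y|=.0425: [ 0.0079 -0.0428  0.057 ]
(405, 262) tool pts at |y|=.0425: [0.0069 0.0422 0.059 ]
(223, 328) tool pts at |y|=.0425: [-0.0213 -0.0428  0.0478]
(205, 330) tool pts at |y|=.0425: [-0.0058 -0.0428  0.028 ]
[[0.45953042 0.34810034 0.031     ]
 [0.47366898 0.17049036 0.031     ]
 [0.46644056 0.25854736 0.031     ]]
```

>>> {"method": "carry_out", "body": {"rows": [[[0,0,0.02],[0,0,0],1],[[0,0,0.018],[0,0,0],1],[[0.02,0,0],[0,0,0],1],[[0.02,0,0],[0,0,0],1],[[0.02,0,0],[0,0,0],1],[[0.014,0,0],[0,0,0],1],[[0.014,0,0],[0,0,0],1],[[0.012,0,0],[0,0,0],1],[[0.01,0,0],[0,0,0],1],[[0,0,0],[0,0,0],1]]}}

```text
time: 7.55
tool_pos: [0.4657, 0.2647, 0.0739]
ee_rot: [-3.141, -0.001, 0.042]
force: [0.2, -0.6, 0.1]
grip_width: 0.0855
gripper_force: 0.0
```

```bash
python3 - <<'E'
from h import *
s=readout.get_state();print(s["time"],s["tool_pos"],s["force"])
t=camera("top");print(tray(t))
E
```

```text
7.55 [0.46569199 0.26473438 0.07388052] [ 0.16065424 -0.57000815  0.10918286]
((538.4, 261.8, 124.7, 175.7, 2.2), (542.4, 263.0, 126.8, 183.4, 1.12))
```

>>> {"method": "carry_out", "body": {"rows": [[[0.003,0,0],[0,0,0],1],[[0.003,0,0],[0,0,0],1],[[0,0,0],[0,0,0],1],[[-0.04,0,0],[0,0,0],1],[[-0.08,0,0],[0,0,0],1],[[0,0,-0.1],[0,0,0],1],[[0,0,-0.1],[0,0,0],1],[[0,0,-0.1],[0,0,0],1],[[0,0,0],[0,0,0],1]]}}

```text
time: 8.78
tool_pos: [0.4101, 0.2634, 0.2279]
ee_rot: [-3.137, -0.009, 0.042]
force: [0.0, 0.2, -0.2]
grip_width: 0.0854
gripper_force: 0.0
```

```bash
python3 - <<'E'
from h import *
s=readout.get_state();print(s["time"],s["tool_pos"],s["force"])
t=camera("top");print(tray(t))
rows([.535,.44,.18],92.3,12,.6)
E
```

```text
8.775 [0.41014941 0.26343641 0.22794553] [ 0.04133192  0.18369651 -0.19086215]
((541.7, 262.1, 122.2, 175.7, 2.34), (542.7, 261.0, 128.0, 184.3, 1.3))
[0.40816047 0.26222985 0.22400515] 2.4184971942492863
[[[0.022,-0.029,0.007],[0,0,np.float64(-0.936)],0.6],[[0.026,-0.026,0.007],[0,0,np.float64(-0.936)],0.6],[[0.029,-0.022,0.007],[0,0,np.float64(-0.936)],0.6],[[0.032,-0.018,0.007],[0,0,np.float64(-0.936)],0.6],[[0.034,-0.014,0.007],[0,0,np.float64(-0.936)],0.6],[[0.035,-0.009,0.007],[0,0,np.float64(-0.936)],0.6],[[0.036,-0.005,0.007],[0,0,np.float64(-0.936)],0.6],[[0.036,0.0,0.007],[0,0,np.float64(-0.936)],0.6],[[0.036,0.005,0.007],[0,0,np.float64(-0.936)],0.6],[[0.035,0.01,0.007],[0,0,np.float64(-0.936)],0.6],[[0.034,0.014,0.007],[0,0,np.float64(-0.936)],0.6],[[0.031,0.018,0.007],[0,0,np.float64(-0.936)],0.6]]
```

Tray is now at (0.542, 0.262) with yaw 2.3°, in line with the dock. Next I move behind its rear rim.

```bash
python3 - <<'E'
from h import *
rows([.54,.378,.2],92.3,12,.6)
E
```

```text
[0.40816047 0.26222985 0.22400515] 2.4184971942492863
[[[0.023,-0.018,0.004],[0,0,np.float64(-0.936)],0.6],[[0.025,-0.015,0.004],[0,0,np.float64(-0.936)],0.6],[[0.027,-0.012,0.004],[0,0,np.float64(-0.936)],0.6],[[0.028,-0.008,0.004],[0,0,np.float64(-0.936)],0.6],[[0.029,-0.005,0.004],[0,0,np.float64(-0.936)],0.6],[[0.029,-0.001,0.004],[0,0,np.float64(-0.936)],0.6],[[0.029,0.003,0.004],[0,0,np.float64(-0.936)],0.6],[[0.028,0.007,0.004],[0,0,np.float64(-0.936)],0.6],[[0.027,0.011,0.004],[0,0,np.float64(-0.936)],0.6],[[0.026,0.014,0.004],[0,0,np.float64(-0.936)],0.6],[[0.024,0.017,0.004],[0,0,np.float64(-0.936)],0.6],[[0.021,0.02,0.004],[0,0,np.float64(-0.936)],0.6]]
```

>>> {"method": "carry_out", "body": {"rows": [[[0.023,-0.018,0.004],[0,0,-0.936],0.6],[[0.025,-0.015,0.004],[0,0,-0.936],0.6],[[0.027,-0.012,0.004],[0,0,-0.936],0.6],[[0.028,-0.008,0.004],[0,0,-0.936],0.6],[[0.029,-0.005,0.004],[0,0,-0.936],0.6],[[0.029,-0.001,0.004],[0,0,-0.936],0.6],[[0.029,0.003,0.004],[0,0,-0.936],0.6],[[0.028,0.007,0.004],[0,0,-0.936],0.6],[[0.027,0.011,0.004],[0,0,-0.936],0.6],[[0.026,0.014,0.004],[0,0,-0.936],0.6]]}}

```text
time: 10.12
tool_pos: [0.5179, 0.3582, 0.2011]
ee_rot: [-3.139, 0.003, 1.353]
force: [0.6, -0.6, -0.3]
grip_width: 0.0511
gripper_force: 0.0
```

>>> {"method": "carry_out", "body": {"rows": [[[0.024,0.017,0.004],[0,0,-0.936],0.6],[[0.021,0.02,0.004],[0,0,-0.936],0.6],[[0,0,0],[0,0,0],0.6],[[0,0,0],[0,0,0],0.6]]}}

```text
time: 10.62
tool_pos: [0.5394, 0.3772, 0.1984]
ee_rot: [-3.139, 0.002, 1.609]
force: [-0.8, 0.5, 0.8]
grip_width: 0.0513
gripper_force: 0.0
```

```bash
python3 - <<'E'
from h import *
s=readout.get_state();print(s["time"],s["tool_pos"],np.degrees(s["ee_rot"]))
c,cc=wristcam();cv2.imwrite("pics/w3.png",c["img"][...,::-1])
print(unproj(cc,np.array([[320,300],[320,200],[320,100],[320,20]],float),0.0))
M=c["mount"];K=c["intrinsics"]
E
```

```text
10.625 [0.53940109 0.37720273 0.19843251] [-1.79853617e+02  1.02812633e-01  9.21659415e+01]
[[0.54931215 0.26488433 0.        ]
 [0.54465885 0.37123384 0.        ]
 [0.54087146 0.45779352 0.        ]
 [0.53831382 0.51624743 0.        ]]
```

View pics/w3.png

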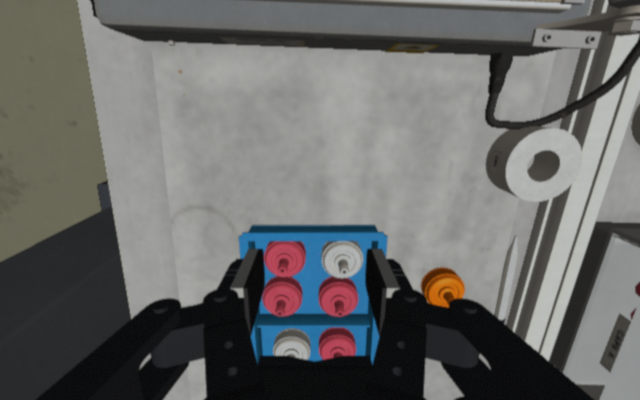

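The cutter's base starts at row ~45, at y of about 0.50, so the hand clears it. The tray's rear rim is at row ~230 with all six caps in it. Descending behind the rim.

>>> {"method": "carry_out", "body": {"rows": [[[0,0,0.08],[0,0,0],0.6],[[0,0,0.08],[0,0,0],0.6],[[0,0,0.06],[0,0,0],0.6],[[0,0,0.02],[0,0,0],0.6],[[0,0,0],[0,0,0],0.6],[[-0.01,0,0],[0,0,0],0.6],[[-0.01,0,0],[0,0,0],0.6],[[-0.01,0,0],[0,0,0],0.6],[[-0.01,0,0],[0,0,0],0.6],[[0,0,0],[0,0,0],0.6]]}}

```text
time: 11.92
tool_pos: [0.541, 0.3573, 0.08]
ee_rot: [3.142, 0.0, 1.61]
force: [-0.1, 0.3, 0.2]
grip_width: 0.0512
gripper_force: 0.0
```

```bash
python3 - <<'E'
from h import *
s=readout.get_state();print(s["time"],s["tool_pos"],np.degrees(s["ee_rot"]),s["force"])
t=camera("top");print(tray(t))
E
```

```text
11.925 [0.54098748 0.35725615 0.08004456] [1.79998157e+02 1.88635197e-02 9.22445536e+01] [-0.09674549  0.32757979  0.24278199]
((541.6, 257.6, 122.2, 179.6, 2.19), (541.6, 255.7, 125.7, 183.4, 2.19))
```

>>> {"method": "carry_out", "body": {"rows": [[[-0.015,0,0],[0,0,0],0.6],[[-0.02,0,0],[0,0,0],0.6],[[-0.025,0,0],[0,0,0],0.6],[[-0.025,0,0],[0,0,0],0.6],[[-0.025,0,0],[0,0,0],0.6],[[-0.025,0,0],[0,0,0],0.6],[[-0.025,0,0],[0,0,0],0.6],[[-0.02,0,0],[0,0,0],0.6],[[-0.015,0,0],[0,0,0],0.6],[[0,0,0],[0,0,0],0.6]]}}

```text
time: 13.28
tool_pos: [0.5448, 0.2597, 0.0799]
ee_rot: [-3.141, 0.0, 1.61]
force: [0.1, -0.3, 0.6]
grip_width: 0.0513
gripper_force: 0.0
```

```bash
python3 - <<'E'
from h import *
s=readout.get_state();print(s["time"],s["tool_pos"],np.degrees(s["ee_rot"]),s["force"])
t=camera("top");print(tray(t))
cv2.imwrite("pics/t4.png",cv2.resize(t["img"][140:310,150:450,::-1],None,fx=2.6,fy=2.6,interpolation=cv2.INTER_CUBIC))
E
```

```text
13.275 [0.54480556 0.2597479  0.07990935] [-1.79991772e+02  2.14515081e-02  9.22401469e+01] [ 0.1189653  -0.2991977   0.59002199]
((545.6, 159.7, 122.0, 179.9, 2.26), (546.0, 157.9, 125.3, 179.0, 1.81))
```

View pics/t4.png

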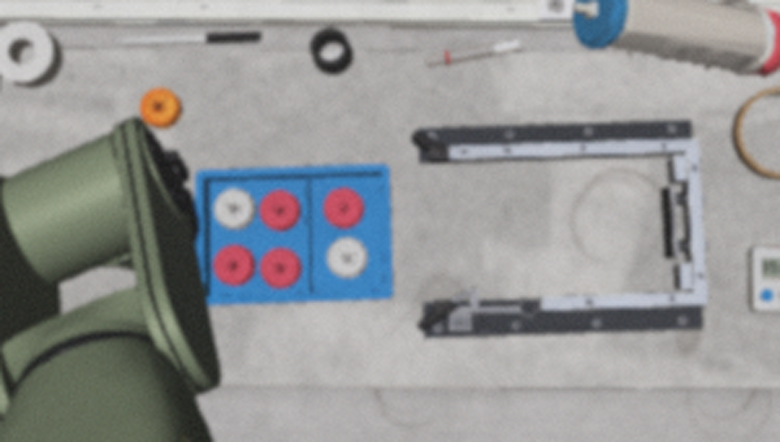

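The tray is square to the lane, with its front edge at crop col ~390, rows 165-297, against the lane's inner edges at ~160 and ~302. All caps are in. Pushing on.

>>> {"method": "carry_out", "body": {"rows": [[[-0.015,0,0],[0,0,0],0.6],[[-0.02,0,0],[0,0,0],0.6],[[-0.02,0,0],[0,0,0],0.6],[[-0.02,0,0],[0,0,0],0.6],[[-0.02,0,0],[0,0,0],0.6],[[-0.02,0,0],[0,0,0],0.6],[[-0.02,0,0],[0,0,0],0.6],[[-0.02,0,0],[0,0,0],0.6],[[-0.02,0,0],[0,0,0],0.6],[[-0.02,0,0],[0,0,0],0.6]]}}

```text
time: 14.62
tool_pos: [0.5496, 0.1632, 0.0806]
ee_rot: [3.139, -0.001, 1.611]
force: [1.1, 4.6, 3.6]
grip_width: 0.0512
gripper_force: 2.4
```

>>> {"method": "carry_out", "body": {"rows": [[[-0.02,0,0],[0,0,0],0.6],[[-0.02,0,0],[0,0,0],0.6],[[-0.02,0,0],[0,0,0],0.6],[[-0.02,0,0],[0,0,0],0.6],[[-0.02,0,0],[0,0,0],0.6],[[-0.02,0,0],[0,0,0],0.6],[[-0.02,0,0],[0,0,0],0.6],[[-0.02,0,0],[0,0,0],0.6],[[-0.02,0,0],[0,0,0],0.6],[[-0.01,0,0],[0,0,0],0.6]]}}

```text
time: 15.88
tool_pos: [0.5521, 0.0673, 0.0797]
ee_rot: [-3.141, 0.0, 1.61]
force: [2.3, 2.6, -0.9]
grip_width: 0.0511
gripper_force: 1.4
```

```bash
python3 - <<'E'
from h import *
s=readout.get_state();print(s["time"],s["tool_pos"],np.degrees(s["ee_rot"]),s["force"])
t=camera("top");print(tray(t))
E
```

```text
15.875 [0.55214774 0.06728338 0.07970573] [-1.79955163e+02  7.55292389e-03  9.22313056e+01] [ 2.27078194  2.60682391 -0.85730675]
((555.5, -60.7, 120.8, 122.5, -87.66), (555.4, -61.6, 122.8, 124.6, -87.59))
```

>>> {"method": "carry_out", "body": {"rows": [[[-0.015,0,0],[0,0,0],0.6],[[-0.015,0,0],[0,0,0],0.6],[[-0.015,0,0],[0,0,0],0.6],[[-0.015,0,0],[0,0,0],0.6],[[-0.015,0,0],[0,0,0],0.6],[[-0.015,0,0],[0,0,0],0.6],[[-0.01,0,0],[0,0,0],0.6],[[0,0,0],[0,0,0],0.6]]}}

```text
time: 16.98
tool_pos: [0.5548, 0.0171, 0.08]
ee_rot: [3.14, 0.001, 1.611]
force: [0.1, -0.2, -0.7]
grip_width: 0.0515
gripper_force: 0.0
```

>>> {"method": "carry_out", "body": {"rows": [[[-0.006,0,0],[0,0,0],0.6],[[-0.006,0,0],[0,0,0],0.6],[[0,0,0],[0,0,0],0.6]]}}

```text
time: 17.35
tool_pos: [0.5551, 0.0117, 0.0801]
ee_rot: [3.14, 0.001, 1.611]
force: [0.1, 2.0, -0.8]
grip_width: 0.0514
gripper_force: 0.7
```

>>> {"method": "carry_out", "body": {"rows": [[[-0.006,0,0],[0,0,0],0.6],[[0,0,0],[0,0,0],0.6]]}}

```text
time: 17.6
tool_pos: [0.5552, 0.0087, 0.0801]
ee_rot: [3.14, 0.001, 1.611]
force: [0.5, 1.2, 0.2]
grip_width: 0.0515
gripper_force: 0.6
```

>>> {"method": "carry_out", "body": {"rows": [[[-0.006,0,0],[0,0,0],0.6],[[0,0,0],[0,0,0],0.6]]}}

```text
time: 17.85
tool_pos: [0.555, 0.0057, 0.08]
ee_rot: [3.141, 0.001, 1.611]
force: [1.2, 0.1, 0.3]
grip_width: 0.0508
gripper_force: 0.4
```

>>> {"method": "carry_out", "body": {"rows": [[[-0.004,0,0],[0,0,0],0.6],[[0,0,0],[0,0,0],0.6]]}}

```text
time: 18.1
tool_pos: [0.555, 0.0041, 0.08]
ee_rot: [3.141, -0.0, 1.61]
force: [1.1, 3.7, 0.2]
grip_width: 0.0512
gripper_force: 1.5
```

>>> {"method": "carry_out", "body": {"rows": [[[-0.003,0,0],[0,0,0],0.6],[[0,0,0],[0,0,0],0.6]]}}

```text
time: 18.35
tool_pos: [0.5547, 0.002, 0.0798]
ee_rot: [-3.141, 0.001, 1.611]
force: [-0.2, -0.1, -0.4]
grip_width: 0.0514
gripper_force: 0.1
```

>>> {"method": "carry_out", "body": {"rows": [[[-0.003,0,0],[0,0,0],0.6],[[0,0,0],[0,0,0],0.6]]}}

```text
time: 18.6
tool_pos: [0.5547, 0.001, 0.0798]
ee_rot: [-3.141, 0.0, 1.61]
force: [0.5, 1.9, 0.3]
grip_width: 0.0512
gripper_force: 1.0
```

>>> {"method": "carry_out", "body": {"rows": [[[-0.003,0,0],[0,0,0],0.6],[[0,0,0],[0,0,0],0.6]]}}

```text
time: 18.85
tool_pos: [0.5549, -0.0004, 0.0798]
ee_rot: [-3.141, -0.0, 1.61]
force: [-0.4, 2.1, 0.8]
grip_width: 0.0514
gripper_force: 1.4
```

>>> {"method": "carry_out", "body": {"rows": [[[-0.002,0,0],[0,0,0],0.6],[[0,0,0],[0,0,0],0.6]]}}

```text
time: 19.1
tool_pos: [0.555, -0.0014, 0.0798]
ee_rot: [-3.141, -0.0, 1.61]
force: [-0.9, 3.0, -0.4]
grip_width: 0.0507
gripper_force: 1.7
```

>>> {"method": "carry_out", "body": {"rows": [[[-0.003,0,0],[0,0,0],0.6],[[0,0,0],[0,0,0],0.6]]}}

```text
time: 19.35
tool_pos: [0.555, -0.003, 0.0798]
ee_rot: [-3.141, 0.0, 1.61]
force: [-2.0, 4.7, -0.9]
grip_width: 0.0514
gripper_force: 1.7
```

>>> {"method": "carry_out", "body": {"rows": [[[-0.003,0,0],[0,0,0],0.6],[[0,0,0],[0,0,0],0.6]]}}

```text
time: 19.6
tool_pos: [0.555, -0.0037, 0.0798]
ee_rot: [-3.141, -0.001, 1.61]
force: [-1.2, 8.4, -0.0]
grip_width: 0.0517
gripper_force: 3.8
```

```bash
python3 - <<'E'
from h import *
s=readout.get_state();print(s["time"],s["tool_pos"],s["force"])
c,cc=wristcam();cv2.imwrite("pics/w5.png",c["img"][...,::-1])
for n in ("top","scene"):
    t=camera(n);cv2.imwrite(f"pics/{n}5.png",t["img"][...,::-1])
    print([(np.round(d["centre"],3),d["confidence"]) for d in nets.find_in(t,"catch")],tray(t))
E
```

```text
19.6 [ 0.5550472  -0.00370133  0.07979825] [-1.24375349  8.41370207 -0.01206485]
[] ((558.5, -150.4, 90.0, 122.7, -87.74), (558.9, -151.1, 89.5, 124.5, -86.61))
[(array([ 0.473, -0.012,  0.035]), 0.67)] ((519.0, -117.2, 104.3, 218.1, 28.51), (517.6, -115.4, 96.6, 211.9, 30.07))
```

The force is rising, so the tray is against the stop. One small firm push, then back off slowly and lift.

>>> {"method": "carry_out", "body": {"rows": [[[-0.003,0,0],[0,0,0],0.6],[[0,0,0],[0,0,0],0.6]]}}

```text
time: 20.2
tool_pos: [0.5551, -0.004, 0.0798]
ee_rot: [-3.141, -0.003, 1.609]
force: [-2.2, 13.8, -0.3]
grip_width: 0.0515
gripper_force: 6.7
```

>>> {"method": "carry_out", "body": {"rows": [[[0.006,0,0],[0,0,0],0.6],[[0.01,0,0],[0,0,0],0.6],[[0.02,0,0],[0,0,0],0.6],[[0.04,0,0],[0,0,0],0.6],[[0.02,0,-0.04],[0,0,0],0.6],[[0,0,-0.1],[0,0,0],0.6],[[0,0,-0.1],[0,0,0],0.6],[[0,0,-0.1],[0,0,0],0.6],[[0,0.03,-0.1],[0,0,0],0.6],[[0,0,0],[0,0,0],0.6]]}}

```text
time: 21.45
tool_pos: [0.5708, 0.0438, 0.3047]
ee_rot: [3.131, 0.0, 1.611]
force: [-1.0, 0.2, -0.8]
grip_width: 0.0512
gripper_force: 0.0
```

```bash
python3 - <<'E'
from h import *
s=readout.get_state();print(s["time"],s["tool_pos"],s["force"])
c,cc=wristcam();print([(np.round(d["centre"],3),d["confidence"]) for d in nets.find_in(c,"catch_tooth")])
np.savez("w6.npz",**{k:cc[k] for k in("img","R","t","intrinsics")})
a=c["img"][...,::-1]
t=camera("top");print(tray(t))
b=cv2.resize(t["img"][180:275,280:440,::-1],None,fx=2.5,fy=2.5,interpolation=cv2.INTER_CUBIC)
sc=camera("scene")["img"][120:280,280:440,::-1];sc=cv2.resize(sc,(400,400))[:360]
o=np.zeros((600,800,3),np.uint8);o[:b.shape[0],:400]=b;o[240:600,:400]=sc
w=cv2.resize(a,None,fx=1,fy=1)[:,120:520];o[:400,400:]=w
cv2.imwrite("pics/m6.png",o)
E
```

```text
21.45 [0.57075038 0.0437583  0.30466101] [-1.04027641  0.21460495 -0.78805403]
[(array([ 0.48 , -0.006,  0.032]), 0.78)]
((557.7, -128.5, 122.4, 123.3, 2.13), (558.9, -126.2, 124.4, 127.8, -88.44))
```

View pics/m6.png

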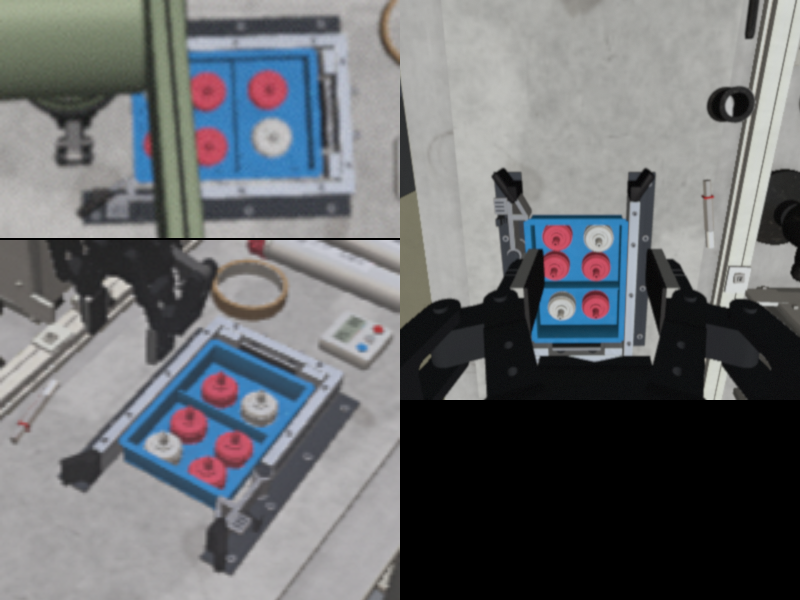

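The tray is in the lane against the closed end with all six caps. The near rear corner, where the tooth should be, shows at about (530,215) in the composite. I'll take one closer wrist look at the tooth.

>>> {"method": "carry_out", "body": {"rows": [[[0.02,-0.04,0.05],[0,0,0],0.6],[[0.02,-0.04,0.05],[0,0,0],0.6],[[0.02,-0.03,0.05],[0,0,0],0.6],[[0.01,0,0.05],[0,0,0],0.6],[[0,0,0],[0,0,0],0.6],[[0,0,0],[0,0,0],0.6]]}}

```text
time: 22.45
tool_pos: [0.5124, 0.0754, 0.2001]
ee_rot: [3.141, 0.0, 1.61]
force: [0.4, 0.0, 0.8]
grip_width: 0.0513
gripper_force: 0.0
```

```bash
python3 - <<'E'
from h import *
s=readout.get_state();print(s["time"],s["tool_pos"])
c,cc=wristcam();R,t,K=cc["R"],cc["t"],cc["intrinsics"]
p=K@(R@np.array([.498,-.008,.036])+t);u,v=(p[:2]/p[2]).astype(int);print(u,v)
u0=min(max(u-100,0),440);v0=min(max(v-75,0),250)
np.savez("w7.npz",**{k:cc[k] for k in("img","R","t","intrinsics")});print(u0,v0)
cv2.imwrite("pics/w7.png",cv2.resize(c["img"][v0:v0+150,u0:u0+200,::-1],None,fx=4,fy=4,interpolation=cv2.INTER_CUBIC))
E
```

```text
22.45 [0.51243505 0.07538198 0.20014802]
293 294
193 219
```

View pics/w7.png

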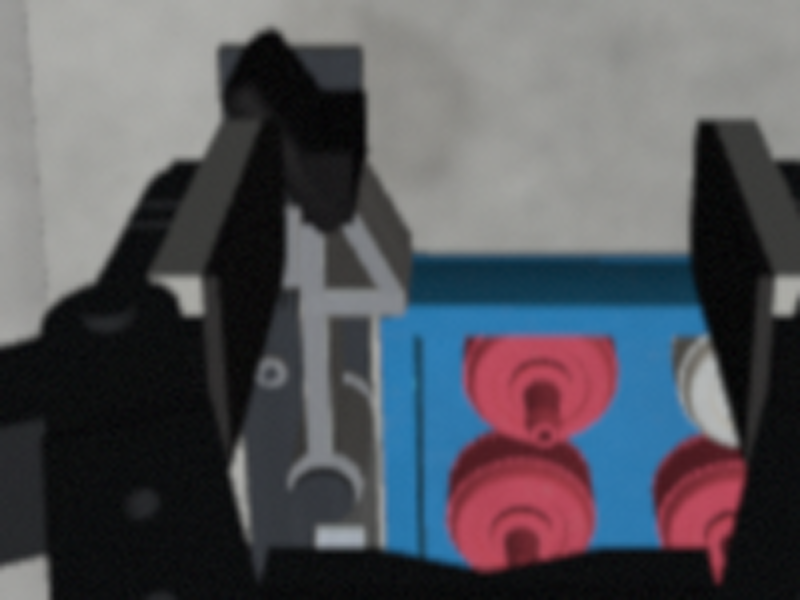

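The tooth tip is at crop (405,305), just where the shut tooth was first measured (predicted (400,300)). It overlaps the tray's near rear corner behind the rim, so the catch has snapped out.

```bash
python3 -c "
from rig import job;print(job.close_job())"
```

```text
the job is handed in; nothing more can be done
None
```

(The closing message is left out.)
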